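# Put the mixed-up parts back into their colour trays

## Robot

A 6-joint arm with a two-finger parallel gripper is mounted at the origin on the work surface; the furniture and walls round the work are solid. World frame = base frame: x ahead of the robot, y to its left, z up, the work surface at z = 0. Lengths are in m, angles in degrees, forces in N, time in s.
With the tool pointing down it reaches from about 0.25 to 0.725 m from the base axis. Payload 9.7 kg.
Tool frame: the origin (TCP) lies midway between the tips of the shut fingers; the grasp point (between the pads) lies 19 mm behind it; z points along the fingers, x is the direction in which the jaws open and shut, and the axes are right-handed (so a half turn about z gives the same grasp; the last joint's range is limited). The gripper opens to 85 mm and grips with 20 to 120 N. Pads are 22 mm wide; open, the fingers measure 114 mm over their backs; the gripper's body (76 mm by 85 mm) begins 54 mm behind the grasp point. The pads swing forward as they close: fully open they stand 13 mm farther back than shut.
Start: joints at [-76.604, 4.979, 10.078, 95.1, 0, 90], TCP at [0.127, -0.535, 0.231] pointing down, gripper open.
Joint ranges: [-179.16, 179.16], [-48.56, 103.87], [-65.8, 70.77], [-126.05, 130.52], [-82.76, 87.17], [-180, 180]. Speed limits (degrees/s): [127.2, 127.2, 147.25, 180, 180, 180].

## Interface

Orientations are given as [roll, pitch, yaw] about the fixed x, y, z axes, in that order (R = Rz(yaw) Ry(pitch) Rx(roll)).
In Python, from workcell import bot, optics gives the robot as it stands.
- The arm moves only by the shell command python3 -m creep 'ROWS' [FORCE]. ROWS is JSON, a list of rows, each a list of 7 numbers: the shift along the tool's x, y, z in m, then the turn, a rotation vector about the tool's x, y, z in rad, then the opening, from 0 (shut) to 1 (fully open). A call has 1 to 8 rows; each row is the pose to reach, as a shift and turn from the pose commanded when the call began, along the tool's axes at that moment; what a row does not reach only later rows make up. A row lasts 1/10 s, in which the tool goes at most 50 mm and 8.59 degrees, less where a joint would pass 70% of its speed; a pose out of reach is approached as far as the arm can. A call with a gripper value outside its range is refused whole. The fingers move at their own pace and stop on an object; FORCE is the grip in N (left out, the last holds). Time passes only in rows, so rows that repeat a pose let the fingers close. It gives the time, the measured TCP pose, the force and the opening at its end, in the units of the state.
- bot.get_obs(): the state, without advancing time (a new reading comes with each control period).
- optics.camera(name): name is "side" or "top" or "wrist"; returns the picture (400x640x3 uint8, red, green, blue); there is no depth.
- optics.camera_params(name): a dict with "camera_matrix" (3x3 intrinsics, pixels), "R" (3x3) and "t" (3): a world point X has camera coordinates R X + t; the wrist camera has in their place "mount" (4x4, takes a point from camera to tool coordinates, whose origin is the TCP and whose axes are the tool frame's). Camera axes: x right, y down, z forward; pixel columns grow to the right and rows downward; lengths in m; the calibration is good to about 2 mm. A picture is of the moment at which its call begins: read the wrist's pose just before it. camera_params takes no time and is no camera call.
- bot.job_done(): hands the job in, once; it reports no verdict.
The state is a dict: "time": time; "q": joint angles; "qd": joint speeds; "joint_efforts": joint torques, N m; "ee_pos": TCP position; "tcp_rot": TCP orientation; "wrist_force": force on the tool from outside, world axes, zero at the start; "torque": the same for the moment, N m; "opening": finger opening in m.
Only numpy, scipy, OpenCV 4.12 (cv2) and the standard library are available. Lean on these libraries where they do the work, as an engineer would, in place of code of your own. Each camera call takes 0.05 s, during which the arm holds its last target.

## Task

Three parts stand in the wrong trays. Use the empty white tray as the stopover: set one part down in it and let go, and in the end put the shaft clamp in the middle of the blue tray, the brass bush in the middle of the yellow tray and the black knob in the middle of the green tray, with the white tray empty again. Keep every part upright, the way up it stands now, let go of all of them, and do not move the red screwdriver or the belt pulley lying nearby.

Things in the scene. Friction and masses are not known exactly. Their poses are not given: they have to be found in the camera images.
- clamp_center (a point): silver-grey aluminium shaft clamp block with four black screws on top and a hole through its side, 46 x 56 x 55 mm along its x, y, z (solid sides up to 50 mm, screw heads above), 0.26 kg; can be gripped across its 46 mm width (along its x). The point is its centre, 27.5 mm above its underside, z up. At the start it stands in the yellow tray, up to 7 mm off-centre each way, turned at random
- bush_center (a point): brass bush standing on its flange: round flange 38 mm in diameter and 8 mm high at the foot, above it a tube 28 mm in outer diameter; 34 mm high in all, 0.11 kg; grip the tube. The point is on its axis, 17 mm above its underside, z up. At the start it stands in the green tray, up to 7 mm off-centre each way, turned at random
- knob_center (a point): black lobed clamping knob, standing on its narrow hub: head about 48 mm across from 9 to 31 mm above its underside, hub about 26 mm across below it; 31 mm high in all, 0.05 kg; grip the head in any direction. The point is its centre, 15.5 mm above its underside, z up. At the start it stands in the blue tray, up to 7 mm off-centre each way, turned at random
- blue_tray: blue square tray, 100 x 100 mm, the place of the shaft clamp. Screwed to the bench, does not move. Origin: centre of its underside, on the bench top; z up, x and y along its sides. Floor 4 mm above the bench, with a grey 62 mm square liner in the middle; rim 4 mm thick, its top 9 mm above the bench
- yellow_tray: yellow square tray, 100 x 100 mm, the place of the brass bush. Screwed to the bench, does not move. Origin: centre of its underside, on the bench top; z up, x and y along its sides. Floor 4 mm above the bench, with a grey 62 mm square liner in the middle; rim 4 mm thick, its top 9 mm above the bench
- green_tray: green square tray, 100 x 100 mm, the place of the black knob. Screwed to the bench, does not move. Origin: centre of its underside, on the bench top; z up, x and y along its sides. Floor 4 mm above the bench, with a grey 62 mm square liner in the middle; rim 4 mm thick, its top 9 mm above the bench
- white_tray: white square tray, 100 x 100 mm, empty at the start and at the end: the free spot for the stopover. Screwed to the bench, does not move. Origin: centre of its underside, on the bench top; z up, x and y along its sides. Floor 4 mm above the bench, with a grey 62 mm square liner in the middle; rim 4 mm thick, its top 9 mm above the bench
- driver_center (a point): red-handled screwdriver lying on the bench, about 101 mm long and 25 mm high; a bystander, must stay where it is. The point is its centre, 12.5 mm above the bench
- pulley_center (a point): black toothed belt pulley lying flat on the bench, 66 mm in diameter, 26 mm high; a bystander, must stay where it is. The point is its centre, 13 mm above the bench
Not all that is in view belongs to the job. What is shaped like the part that bears knob_center but purple is not meant.

How it is judged (in metres and radians):
On the way:
1. one of the three parts stands upright in the white tray, released (((horizontal distance between clamp_center and white_tray below 0.03 m and height (world z) of clamp_center between 0.0275 and 0.0355 m and angle between clamp_center's own z axis and vertical below 0.15 rad and contact force between clamp and the fingers below 0.1 N) or (horizontal distance between bush_center and white_tray below 0.03 m and height (world z) of bush_center between 0.017 and 0.025 m and angle between bush_center's own z axis and vertical below 0.15 rad and contact force between bush and the fingers below 0.1 N) or (horizontal distance between knob_center and white_tray below 0.03 m and height (world z) of knob_center between 0.0155 and 0.0235 m and angle between knob_center's own z axis and vertical below 0.15 rad and contact force between knob and the fingers below 0.1 N))), for 0.2 s.
At the end, for the whole second after the job is handed in: Shaft clamp in the blue tray, brass bush in the yellow, black knob in the green: each centre within 15 mm (horizontally) of its tray's centre, resting on the tray floor (height within 4 mm), upright within 0.15 rad, at rest and released (horizontal distance between clamp_center and blue_tray below 0.015 m and height (world z) of clamp_center between 0.0275 and 0.0355 m and angle between each of clamp_center, bush_center, knob_center's own z axis and vertical below 0.15 rad and linear speed of each of clamp, bush, knob below 0.02 m/s and contact force between each of clamp, bush, knob and the fingers below 0.1 N and horizontal distance between bush_center and yellow_tray below 0.015 m and height (world z) of bush_center between 0.017 and 0.025 m and horizontal distance between knob_center and green_tray below 0.015 m and height (world z) of knob_center between 0.0155 and 0.0235 m); the robot touches nothing.
It fails at once if the red screwdriver is moved by more than 20 mm (distance of driver_center from where it was at the start of the episode above 0.02 m).
It fails at once if the belt pulley is moved by more than 20 mm (distance of pulley_center from where it was at the start of the episode above 0.02 m).
It fails at once if the shaft clamp is tipped over (tilted by more than 0.6 rad) (angle between clamp_center's own z axis and vertical above 0.6 rad).
It fails at once if the brass bush is tipped over (tilted by more than 0.6 rad) (angle between bush_center's own z axis and vertical above 0.6 rad).
It fails at once if the black knob is tipped over (tilted by more than 0.6 rad) (angle between knob_center's own z axis and vertical above 0.6 rad).
It also fails if it takes over 96 s, if anything falls off the work surface, if the arm or the gripper's body presses on something with over 40 N, if the wrist force passes 120 N, or if a joint passes its speed limit or range.

## Working session

There is one attempt and no reset: what is moved stays moved. The work goes in short steps, Python scripts to look and compute and a shell command to move; the robot and the scene stay as the last step left them, time stands still between calls to the robot, and variables do not carry over. Pictures are saved under pics/ and viewed, and the job is handed in when it is done.

```bash
ls; mkdir -p pics
python3 - <<'E'
from workcell import bot, optics
import cv2
print(bot.get_obs())
for n in ["top","side","wrist"]:
    im=optics.camera(n); cv2.imwrite(f"pics/{n}0.png",im[:,:,::-1]); p=optics.camera_params(n); print(n,p)
E
```

```text
pics
{'time': 0.0, 'q': array([-7.66026859e+01,  5.01041846e+00,  1.00336991e+01,  9.51002431e+01,
        4.91010217e-04,  9.00007004e+01]), 'qd': array([-0.09803333, -0.05612346,  0.10623963, -0.03129868,  0.0180719 ,
        0.0773177 ]), 'joint_efforts': array([-1.08964665e-03, -5.20395613e+01,  4.64799070e+01,  1.65873062e-02,
       -1.29728735e-05,  8.83116940e-06]), 'ee_pos': array([ 0.12738304, -0.5347987 ,  0.23058286]), 'tcp_rot': array([-1.79999510e+02,  7.69624515e-02, -7.66033863e+01]), 'wrist_force': array([0.15666916, 0.0074261 , 0.39208293]), 'torque': array([-0.00063644, -0.00262351,  0.00634055]), 'opening': 0.08525397004141448}
top {'camera_matrix': array([[458.89983524,   0.        , 318.91541056],
       [  0.        , 458.89983524, 199.42111951],
       [  0.        ,   0.        ,   1.        ]]), 'R': array([[-0.00672773, -0.99996788,  0.00435718],
       [-0.98704438,  0.00594214, -0.1603374 ],
       [ 0.16030636, -0.00537944, -0.98705265]]), 't': array([-0.1014581 ,  0.50905627,  0.95088725])}
side {'camera_matrix': array([[505.82981473,   0.        , 325.93773809],
       [  0.        , 505.82981473, 198.82870406],
       [  0.        ,   0.        ,   1.        ]]), 'R': array([[-0.98891346, -0.14848755,  0.00127496],
       [-0.05922941,  0.38655996, -0.92036041],
       [ 0.13616921, -0.91023231, -0.39106917]]), 't': array([0.50188394, 0.12673427, 0.76332182])}
wrist {'camera_matrix': array([[330.54149868,   0.        , 323.40867566],
       [  0.        , 330.54149868, 194.02681414],
       [  0.        ,   0.        ,   1.        ]]), 'mount': array([[ 9.99999544e-01,  6.27169234e-04, -7.20468634e-04,
         1.33746133e-03],
       [-4.11746531e-04,  9.63606764e-01,  2.67323467e-01,
        -6.79531940e-02],
       [ 8.61905502e-04, -2.67323048e-01,  9.63606582e-01,
        -1.41823072e-01],
       [ 0.00000000e+00,  0.00000000e+00,  0.00000000e+00,
         1.00000000e+00]])}
```

View pics/top0.png

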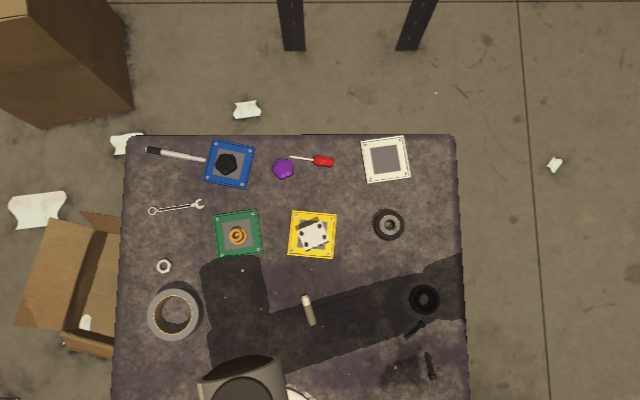

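View pics/side0.png

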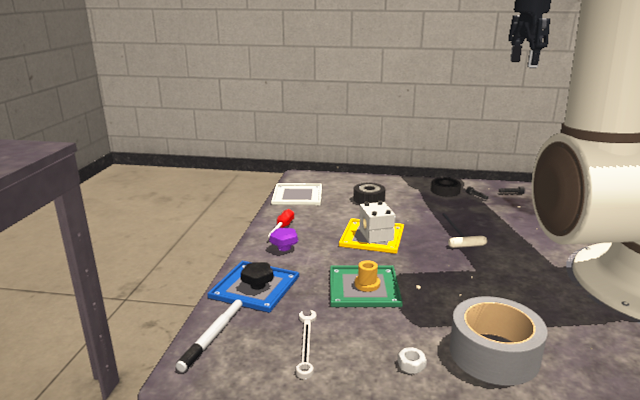

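View pics/wrist0.png

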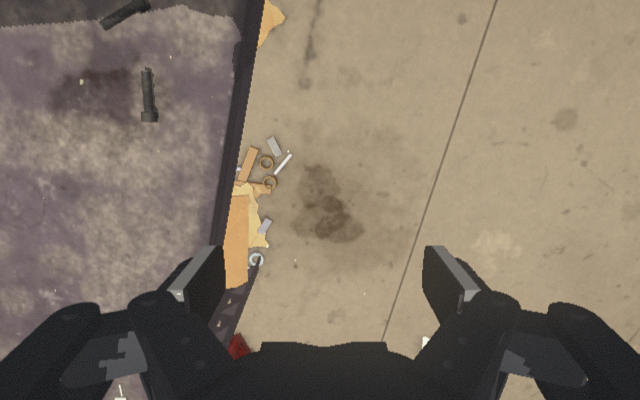

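The top view shows all the trays: blue with the knob (229,164), green with the bush (238,235), yellow with the clamp (313,235) and white empty (386,160). The screwdriver lies near (318,160) and the pulley at (388,224). Next I'll enlarge it.

Run:
```python
import cv2
im=cv2.imread("pics/top0.png")
a=cv2.resize(im[130:265,195:345],None,fx=5.3,fy=4.4*5.3/4.4,interpolation=cv2.INTER_CUBIC)
a=cv2.resize(im[130:240,195:345],None,fx=5,fy=5,interpolation=cv2.INTER_CUBIC);cv2.imwrite("pics/c1.png",a)
a=cv2.resize(im[195:270,200:350],None,fx=5,fy=5,interpolation=cv2.INTER_CUBIC);cv2.imwrite("pics/c2.png",a)
a=cv2.resize(im[125:245,270:420],None,fx=5,fy=5,interpolation=cv2.INTER_CUBIC);cv2.imwrite("pics/c3.png",a)
```

```text
(no output)
```

View pics/c1.png

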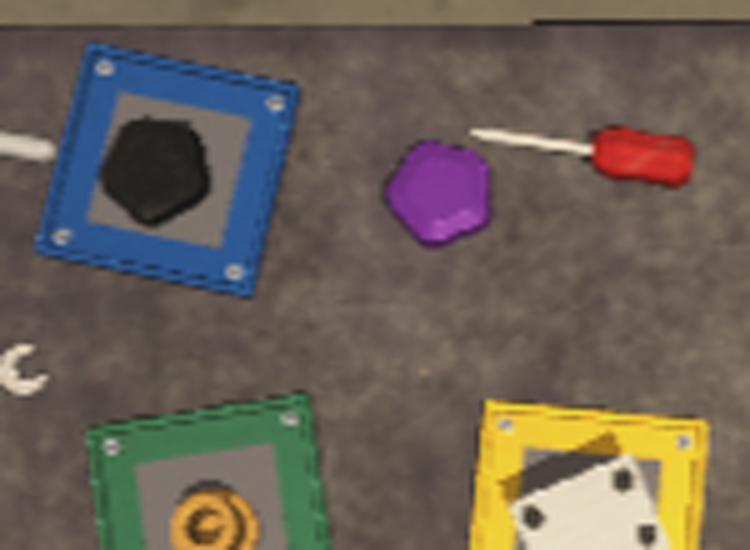

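View pics/c2.png

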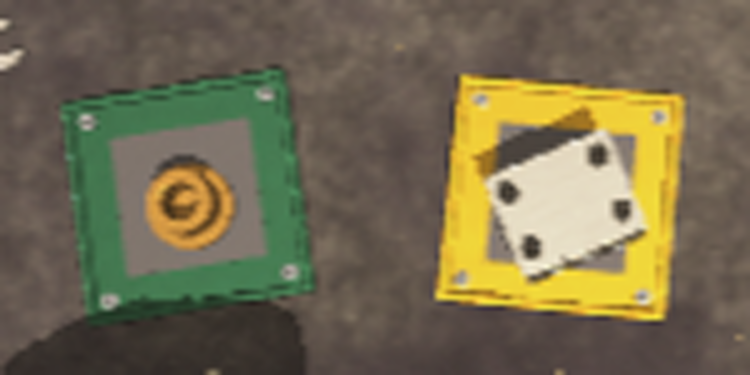

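View pics/c3.png

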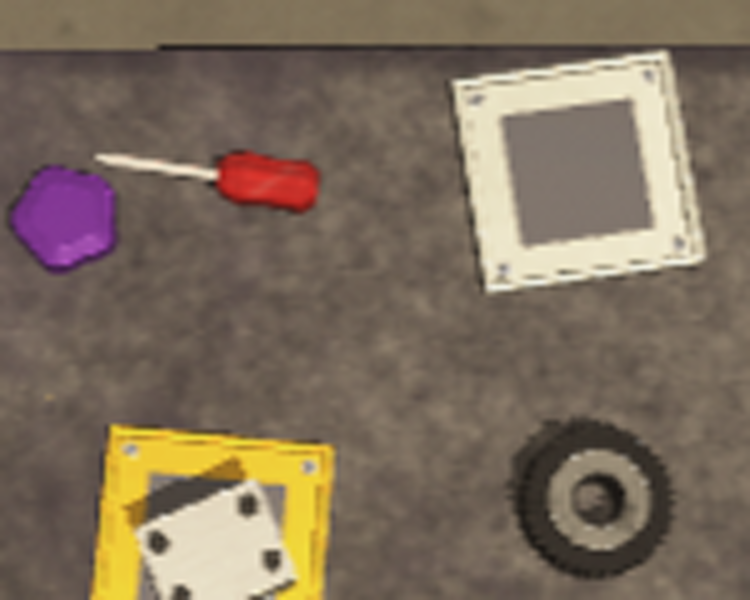

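```bash
cat > h.py <<'E'
import numpy as np, cv2
from workcell import bot, optics
from scipy.spatial.transform import Rotation as Rn
def ray(n,uv,z,obs=None):
    p=optics.camera_params(n); K=p["camera_matrix"]
    if n=="wrist":
        o=obs; Rt=Rn.from_euler('xyz',o['tcp_rot'],degrees=True).as_matrix(); M=p["mount"]
        Rc=Rt@M[:3,:3]; C=np.array(o['ee_pos'])+Rt@M[:3,3]
    else: Rc=p["R"].T; C=-Rc@p["t"]
    out=[]
    for u,v in uv:
        d=Rc@np.linalg.inv(K)@[u,v,1]; out.append(C+d*(z-C[2])/d[2])
    return np.array(out)
def crop(c,u0,v0,f=5): return [((x+.5)/f-.5+u0,(y+.5)/f-.5+v0) for x,y in c]
E
python3 - <<'E'
from h import *
def quad(n,c,u,v,z):
    P=ray("top",crop(c,u,v),z); e=[np.linalg.norm(P[i]-P[i-1])*1e3 for i in range(len(P))]
    d=P[1]-P[0]; print(n,P.mean(0).round(4),np.round(e,1),"yaw edges",[np.degrees(np.arctan2(*(P[(i+1)%len(P)]-P[i])[[1,0]])).round(1) for i in range(len(P))])
quad("blue",[(90,43),(300,87),(250,297),(37,252)],195,130,.009)
quad("green",[(62,103),(285,68),(315,291),(90,322)],200,195,.009)
quad("yellow",[(461,75),(685,97),(663,320),(436,298)],200,195,.009)
quad("white",[(455,82),(668,52),(705,262),(488,292)],270,125,.009)
quad("clamp",[(603,130),(645,232),(530,281),(485,183)],200,195,.054)
quad("screws",[(597,154),(622,209),(531,246),(507,191)],200,195,.058)
for n,c,u,v,z in [("knob",(156,171),195,130,.028),("bushtop",(184,201),200,195,.038),("bushflange",(190,207),200,195,.012),("purple",(438,193),195,130,.025),("driverhandle",(643,155),195,130,.0125),("tip",(472,133),195,130,.01),("pulley",(597,498),270,125,.026)]:
    print(n,ray("top",crop([c],u,v),z).round(4))
E
```

```text
blue [0.5974 0.099  0.009 ] [99.3 98.4 99.2 98.3] yaw edges [np.float64(-102.5), np.float64(167.9), np.float64(77.6), np.float64(-12.1)]
green [0.4383 0.0758 0.009 ] [97.7 99.8 99.9 98.9] yaw edges [np.float64(-81.3), np.float64(-171.6), np.float64(97.5), np.float64(8.9)]
yellow [ 0.4366 -0.0888  0.009 ] [ 99.1 100.1  98.9  99.9] yaw edges [np.float64(-96.0), np.float64(173.7), np.float64(84.1), np.float64(-6.2)]
white [ 0.606  -0.2563  0.009 ] [98.6 98.7 99.1 99. ] yaw edges [np.float64(-82.0), np.float64(-172.4), np.float64(97.7), np.float64(7.4)]
clamp [ 0.4287 -0.0911  0.054 ] [54.7 46.6 52.5 45.4] yaw edges [np.float64(-158.1), np.float64(112.6), np.float64(24.6), np.float64(-66.1)]
screws [ 0.431  -0.0906  0.058 ] [40.9 25.4 41.1 25.2] yaw edges [np.float64(-156.0), np.float64(111.7), np.float64(23.5), np.float64(-67.9)]
knob [[0.5918 0.1012 0.028 ]]
bushtop [[0.4333 0.0724 0.038 ]]
bushflange [[0.4328 0.0743 0.012 ]]
purple [[ 0.5818 -0.0237  0.025 ]]
driverhandle [[ 0.6018 -0.1151  0.0125]]
tip [[ 0.6131 -0.0378  0.01  ]]
pulley [[ 0.4553 -0.2571  0.026 ]]
```

```bash
cat >> h.py <<'E'
import sys
def plan(x,y,z,yaw):
    o=bot.get_obs(); R0=Rn.from_euler('xyz',o['tcp_rot'],degrees=True)
    s=R0.inv().apply(np.array([x,y,z])-o['ee_pos']); r=(R0.inv()*Rn.from_euler('xyz',[180,0,yaw],degrees=True)).as_rotvec()
    print("t",round(o['time'],2),"at",np.round(o['ee_pos'],4),np.round(o['tcp_rot'],1),"open",round(o['opening'],4),"q6",round(o['q'][5],1))
    print("shift",s.round(4),"turn",r.round(4),"len",np.linalg.norm(s).round(3))
def snap(n,f,box=None,k=1):
    o=bot.get_obs(); im=optics.camera(n)[:,:,::-1]
    if box: u0,v0,u1,v1=box; im=im[v0:v1,u0:u1]
    im=cv2.resize(im,None,fx=k,fy=k,interpolation=cv2.INTER_CUBIC); cv2.imwrite("pics/"+f,im); print(o['ee_pos'].round(4).tolist(),o['tcp_rot'].round(2).tolist()); return o
if __name__=="__main__": plan(*map(float,sys.argv[1:5]))
E
python3 h.py 0.43 -0.091 0.2 23.5
```

```text
t 0.15 at [ 0.1274 -0.5349  0.2307] [-1.80e+02  1.00e-01 -7.66e+01] open 0.0853 q6 90.0
shift [-0.3617 -0.3972  0.0311] turn [-9.0000e-04  7.0000e-04 -1.7472e+00] len 0.538
```

```bash
python3 -m creep '[[-0.362,-0.397,0.031,0,0,-1.747,1],[-0.362,-0.397,0.031,0,0,-1.747,1],[-0.362,-0.397,0.031,0,0,-1.747,1],[-0.362,-0.397,0.031,0,0,-1.747,1],[-0.362,-0.397,0.031,0,0,-1.747,1],[-0.362,-0.397,0.031,0,0,-1.747,1],[-0.362,-0.397,0.031,0,0,-1.747,1],[-0.362,-0.397,0.031,0,0,-1.747,1]]' 40; python3 h.py 0.43 -0.091 0.2 23.5
```

```text
time: 0.95
ee_pos: [0.3527, -0.2031, 0.2082]
tcp_rot: [180.0, -0.0, -7.5]
wrist_force: [1.8, -1.3, -0.7]
opening: 0.0853
t 0.95 at [ 0.3527 -0.2031  0.2082] [180.   -0.   -7.5] open 0.0853 q6 67.6
shift [ 0.0619 -0.1212  0.0082] turn [ 3.000e-04 -4.000e-04 -5.413e-01] len 0.136
```

```bash
python3 -m creep '[[0.061,-0.121,0.008,0,0,-0.541,1],[0.061,-0.121,0.008,0,0,-0.541,1],[0.061,-0.121,0.008,0,0,-0.541,1],[0.061,-0.121,0.008,0,0,-0.541,1],[0.061,-0.121,0.008,0,0,-0.541,1],[0.061,-0.121,0.008,0,0,-0.541,1]]'; python3 h.py 0.43 -0.091 0.2 23.5; python3 -c "
from h import *
snap('wrist','w1.png')"
```

```text
time: 1.55
ee_pos: [0.4289, -0.0935, 0.2001]
tcp_rot: [-180.0, 0.0, 23.0]
wrist_force: [1.1, -0.3, 1.1]
opening: 0.0858
t 1.55 at [ 0.4289 -0.0935  0.2001] [-180.    0.   23.] open 0.0858 q6 54.7
shift [ 0.002  -0.0019  0.0001] turn [-0.0001  0.0003 -0.0091] len 0.003
[0.4289, -0.0935, 0.2001] [-179.99, 0.02, 22.98]
```

View pics/w1.png

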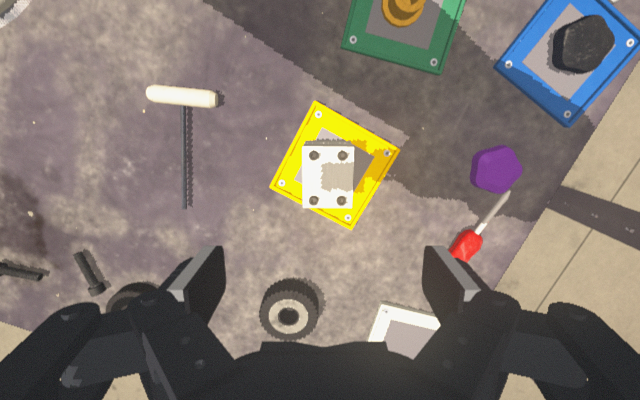

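The wrist view shows the clamp's top at about (302–355, 147–208), square to the jaws. I'll check that against the top view.

```bash
python3 - <<'E'
from h import *
o=bot.get_obs()
for n,c,z in [("screws",[(314,155),(342,155),(342,200),(314,200)],.058),("top",[(302,147),(354,148),(354,208),(303,207)],.054),("yellow",[(316,101),(399,153),(352,229),(270,186)],.009),("green edge",[(343,48),(438,75)],.009)]:
    P=ray("wrist",c,z,o); print(n,P.mean(0).round(4),[np.linalg.norm(P[i]-P[i-1]).round(4) for i in range(len(P))],[np.degrees(np.arctan2(*(P[i]-P[i-1])[[1,0]])).round(1) for i in range(len(P))])
E
python3 h.py 0.43 -0.091 0.012 23.5
```

```text
screws [ 0.4317 -0.0899  0.058 ] [np.float64(0.0405), np.float64(0.0242), np.float64(0.0405), np.float64(0.0251)] [np.float64(112.5), np.float64(23.0), np.float64(-66.2), np.float64(-157.0)]
top [ 0.4324 -0.0909  0.054 ] [np.float64(0.0547), np.float64(0.0453), np.float64(0.0548), np.float64(0.0466)] [np.float64(112.9), np.float64(21.9), np.float64(-65.6), np.float64(-158.2)]
yellow [ 0.4388 -0.0887  0.009 ] [np.float64(0.0977), np.float64(0.0977), np.float64(0.0939), np.float64(0.0985)] [np.float64(83.4), np.float64(-8.2), np.float64(-96.1), np.float64(174.0)]
green edge [0.447  0.0263 0.009 ] [np.float64(0.0937), np.float64(0.0937)] [np.float64(-171.7), np.float64(8.3)]
t 1.6 at [ 0.4288 -0.0938  0.2003] [180.    0.   22.9] open 0.0855 q6 54.7
shift [ 0.0022 -0.0022  0.1883] turn [ 0.      0.0001 -0.0096] len 0.188
```

```bash
python3 -m creep '[[0.004,-0.002,0.05,0,0,-0.005,1],[0.004,-0.002,0.1,0,0,-0.005,1],[0.004,-0.002,0.14,0,0,-0.005,1],[0.004,-0.002,0.17,0,0,-0.005,1],[0.004,-0.002,0.186,0,0,-0.005,1],[0.004,-0.002,0.186,0,0,-0.005,1],[0.004,-0.002,0.186,0,0,-0.005,1]]' && python3 -m creep '[[0,0,0,0,0,0,0.3],[0,0,0,0,0,0,0.3],[0,0,0,0,0,0,0.3],[0,0,0,0,0,0,0.3],[0,0,0,0,0,0,0.3],[0,0,0,0,0,0,0.3]]' 50; python3 -c "
from h import *
snap('wrist','w2.png')"
```

```text
time: 2.3
ee_pos: [0.432, -0.0906, 0.0149]
tcp_rot: [180.0, -0.0, 23.3]
wrist_force: [0.2, -0.0, 0.5]
opening: 0.0856
time: 2.9
ee_pos: [0.4325, -0.0902, 0.0153]
tcp_rot: [179.9, -0.1, 23.4]
wrist_force: [-1.1, 0.2, 6.8]
opening: 0.0455
[0.4325, -0.0902, 0.0153] [179.93, -0.06, 23.42]
```

View pics/w2.png

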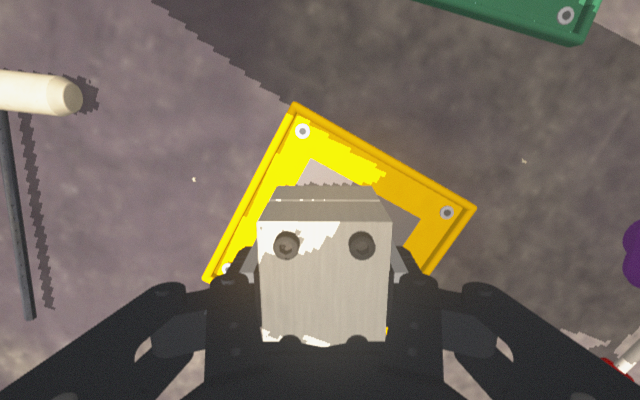

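```bash
python3 -m creep '[[0,0,-0.03,0,0,0,0.3],[0,0,-0.07,0,0,0,0.3],[0.012,0.03,-0.08,0,0,0,0.3],[0.028,0.066,-0.08,0,0,0,0.3],[0.044,0.105,-0.08,0,0,0,0.3],[0.061,0.145,-0.08,0,0,0,0.3],[0.078,0.185,-0.08,0,0,0,0.3],[0.093,0.221,-0.08,0,0,0,0.3]]'; python3 -m creep '[[0,0,0,0,0,0,0.3],[0,0,0,0,0,0,0.3]]'; python3 h.py 0.606 -0.2563 0.0165 23.4;python3 -c "
from h import *
snap('top','t1.png',(270,120,420,240),5)"
```

```text
time: 3.75
ee_pos: [0.6063, -0.2572, 0.0936]
tcp_rot: [-180.0, 0.0, 23.4]
wrist_force: [1.5, 0.4, -3.3]
opening: 0.0457
time: 3.95
ee_pos: [0.6049, -0.256, 0.0927]
tcp_rot: [-179.9, 0.1, 23.4]
wrist_force: [-0.5, 0.5, -3.2]
opening: 0.0454
t 3.95 at [ 0.6049 -0.256   0.0927] [-1.799e+02  1.000e-01  2.340e+01] open 0.0454 q6 43.7
shift [0.001  0.0009 0.0762] turn [-0.002   0.0018 -0.0001] len 0.076
[0.6049, -0.256, 0.0927] [-179.88, 0.1, 23.39]
```

View pics/t1.png

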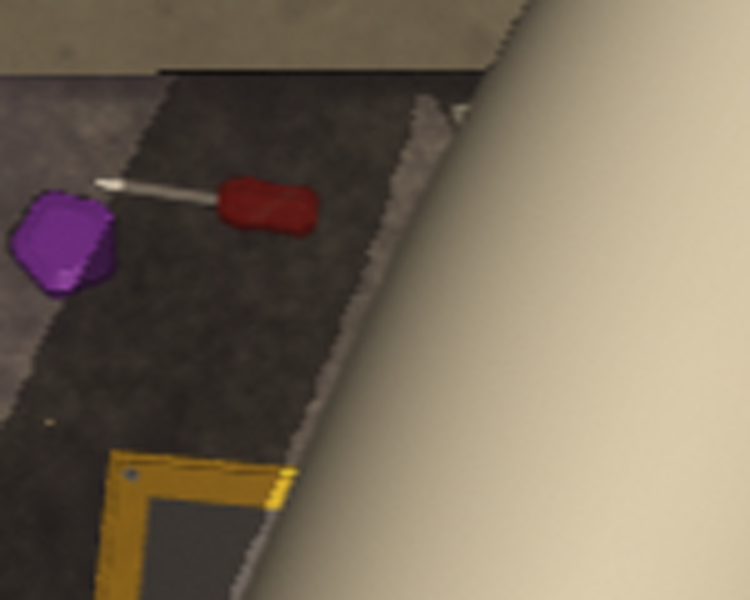

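The top view is hidden by the arm, but the yellow tray is empty and the wrist force matches the clamp's weight. Now I'll lower it into the white tray.

```bash
python3 -m creep '[[0.001,0.001,0.03,0,0,0,0.3],[0.001,0.001,0.055,0,0,0,0.3],[0.001,0.001,0.068,0,0,0,0.3],[0.001,0.001,0.073,0,0,0,0.3],[0.001,0.001,0.0755,0,0,0,0.3],[0.001,0.001,0.077,0,0,0,0.3],[0.001,0.001,0.077,0,0,0,0.3]]'
```

```text
time: 4.7
ee_pos: [0.607, -0.2564, 0.0183]
tcp_rot: [179.9, -0.1, 23.4]
wrist_force: [-1.1, 0.2, -2.9]
opening: 0.0451
```

```bash
python3 -m creep '[[0,0,0.001,0,0,0,0.3],[0,0,0.002,0,0,0,0.3],[0,0,0.002,0,0,0,0.3]]';python3 -m creep '[[0,0,0.0005,0,0,0,0.3],[0,0,0.001,0,0,0,0.3],[0,0,0.001,0,0,0,0.3]]'
```

```text
time: 5.0
ee_pos: [0.6067, -0.2564, 0.0154]
tcp_rot: [180.0, -0.0, 23.4]
wrist_force: [0.1, 0.2, -3.3]
opening: 0.0456
time: 5.3
ee_pos: [0.6067, -0.2564, 0.0154]
tcp_rot: [180.0, -0.0, 23.4]
wrist_force: [-3.3, 1.2, 6.1]
opening: 0.0454
```

Contact made. Releasing.

```bash
python3 -m creep '[[0,0,0,0,0,0,1],[0,0,0,0,0,0,1],[0,0,0,0,0,0,1],[0,0,0,0,0,0,1],[0,0,0,0,0,0,1],[0,0,-0.03,0,0,0,1],[0,0,-0.08,0,0,0,1],[0,0,-0.12,0,0,0,1]]'; python3 -m creep '[[0,0,-0.03,0,0,0,1],[0,0,-0.03,0,0,0,1]]';python3 -c "
from h import *
snap('wrist','w3.png')"; python3 h.py 0.4335 0.0735 0.16 8
```

```text
time: 6.1
ee_pos: [0.6064, -0.2562, 0.1363]
tcp_rot: [180.0, -0.0, 23.4]
wrist_force: [0.7, 0.2, 0.7]
opening: 0.0857
time: 6.3
ee_pos: [0.6081, -0.257, 0.1698]
tcp_rot: [179.7, -0.3, 23.4]
wrist_force: [-0.4, 0.3, 1.0]
opening: 0.0854
[0.6081, -0.257, 0.1698] [179.68, -0.31, 23.44]
t 6.35 at [ 0.6075 -0.2567  0.1669] [179.8  -0.2  23.4] open 0.0856 q6 43.7
shift [-0.0284 -0.3722  0.0056] turn [ 0.0028 -0.0035  0.2694] len 0.373
```

View pics/w3.png

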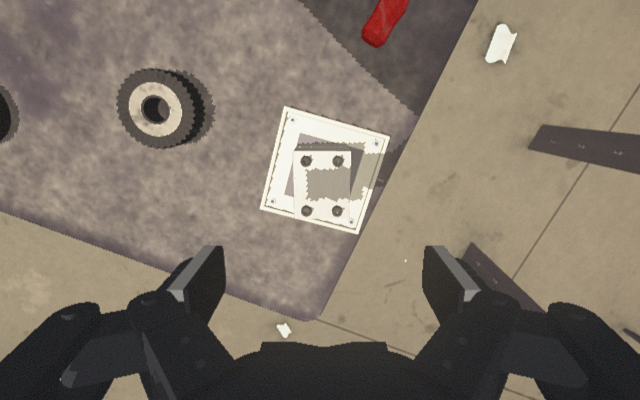

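The clamp stands upright and centred in the white tray. Next is the bush.

```bash
python3 -m creep '[[-0.028,-0.372,0.006,0,0,0.269,1],[-0.028,-0.372,0.006,0,0,0.269,1],[-0.028,-0.372,0.006,0,0,0.269,1],[-0.028,-0.372,0.006,0,0,0.269,1],[-0.028,-0.372,0.006,0,0,0.269,1],[-0.028,-0.372,0.006,0,0,0.269,1],[-0.028,-0.372,0.006,0,0,0.269,1],[-0.028,-0.372,0.006,0,0,0.269,1]]'; python3 -m creep '[[0,0,0,0,0,0,1],[0,0,0,0,0,0,1],[0,0,0,0,0,0,1]]';python3 -c "
from h import *
snap('wrist','w4.png')"; python3 h.py 0.4335 0.0735 0.012 8
```

```text
time: 7.15
ee_pos: [0.4305, 0.0762, 0.157]
tcp_rot: [-180.0, 0.1, 8.1]
wrist_force: [0.8, -0.3, 0.2]
opening: 0.0852
time: 7.45
ee_pos: [0.433, 0.0733, 0.1576]
tcp_rot: [180.0, 0.1, 8.0]
wrist_force: [0.1, 0.0, 0.3]
opening: 0.0854
[0.433, 0.0733, 0.1576] [179.99, 0.05, 7.99]
t 7.5 at [0.4331 0.0731 0.1577] [180.   0.   8.] open 0.0855 q6 91.6
shift [ 0.0005 -0.0003  0.1457] turn [ 0.0002  0.0008 -0.0008] len 0.146
```

View pics/w4.png

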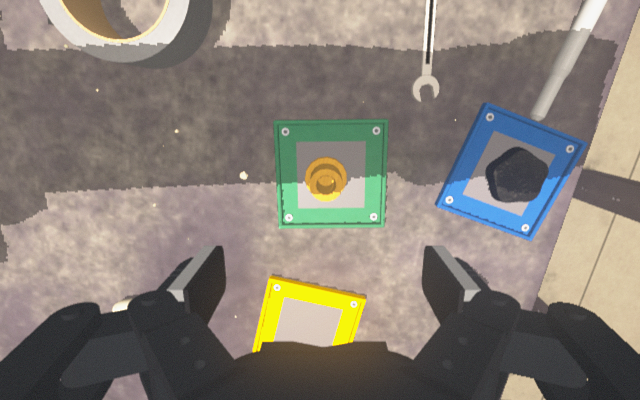

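Run:
```python
from h import *
o=bot.get_obs()
for n,c,z in [("green",[(275,121),(388,120),(385,228),(279,228)],.009),("blue",[(487,103),(584,140),(531,240),(436,207)],.009),("bushtop",[(324,182)],.038),("flange",[(326,179)],.012),("knob",[(517,175)],.028)]:
    print(n,ray("wrist",c,z,o).mean(0).round(4))
```

```text
green [0.4405 0.0765 0.009 ]
blue [0.5977 0.1002 0.009 ]
bushtop [0.4333 0.0774 0.038 ]
flange [0.4356 0.0742 0.012 ]
knob [0.593  0.1035 0.028 ]
```

```bash
python3 -m creep '[[0.001,-0.001,0.05,0,0,0,1],[0.001,-0.001,0.09,0,0,0,1],[0.001,-0.001,0.12,0,0,0,1],[0.001,-0.001,0.138,0,0,0,1],[0.001,-0.001,0.146,0,0,0,1],[0.001,-0.001,0.146,0,0,0,1],[0.001,-0.001,0.146,0,0,0,1]]' && python3 -m creep '[[0,0,0,0,0,0,0.1],[0,0,0,0,0,0,0.1],[0,0,0,0,0,0,0.1],[0,0,0,0,0,0,0.1],[0,0,0,0,0,0,0.1],[0,0,0,0,0,0,0.1],[0,0,0,0,0,0,0.1]]' 40; python3 -c "
from h import *
snap('wrist','w5.png');snap('side','s5.png',(270,200,470,340),4)"
```

```text
time: 8.2
ee_pos: [0.4344, 0.0748, 0.0131]
tcp_rot: [-180.0, -0.1, 8.0]
wrist_force: [0.5, -0.6, 0.5]
opening: 0.0852
time: 8.9
ee_pos: [0.434, 0.0751, 0.0128]
tcp_rot: [-180.0, -0.0, 8.0]
wrist_force: [-1.4, -0.6, 6.0]
opening: 0.027
[0.434, 0.0751, 0.0128] [-180.0, -0.04, 8.03]
[0.434, 0.0751, 0.0128] [-180.0, -0.04, 8.03]
```

View pics/w5.png

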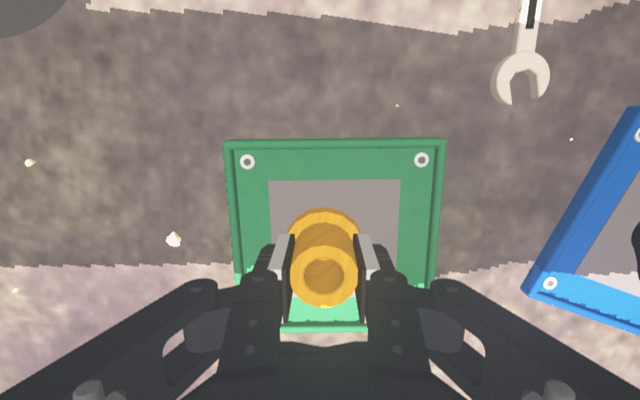

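View pics/s5.png

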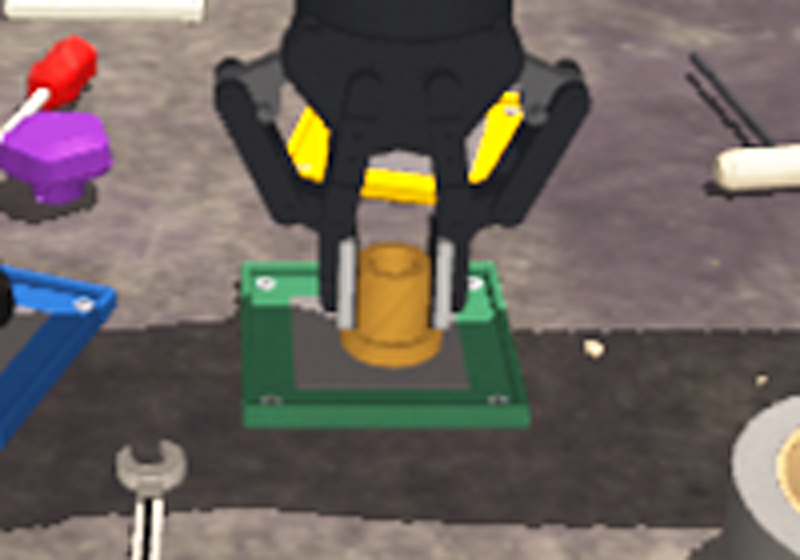

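The bush is well gripped, with the pads just above the flange and the opening at 27 mm. Carrying it to the yellow tray.

```bash
python3 -m creep '[[0,0,-0.03,0,0,0,0.1],[0,0,-0.06,0,0,0,0.1],[-0.005,0.042,-0.06,0,0,0,0.1],[-0.01,0.085,-0.06,0,0,0,0.1],[-0.015,0.128,-0.06,0,0,0,0.1],[-0.019,0.163,-0.06,0,0,0,0.1],[-0.019,0.163,-0.06,0,0,0,0.1],[-0.019,0.163,-0.06,0,0,0,0.1]]'; python3 h.py 0.4375 -0.0888 0.0128 8; python3 -c "
from h import *
snap('side','s6.png',(270,140,470,280),4)"
```

```text
time: 9.8
ee_pos: [0.4373, -0.0895, 0.0719]
tcp_rot: [-180.0, 0.0, 7.9]
wrist_force: [-0.6, 0.2, -0.3]
opening: 0.027
t 9.8 at [ 0.4373 -0.0895  0.0719] [-180.     0.     7.9] open 0.027 q6 70.5
shift [ 0.0003 -0.0007  0.0591] turn [-0.0005  0.0007 -0.0017] len 0.059
[0.4373, -0.0895, 0.0719] [-179.97, 0.04, 7.9]
```

View pics/s6.png

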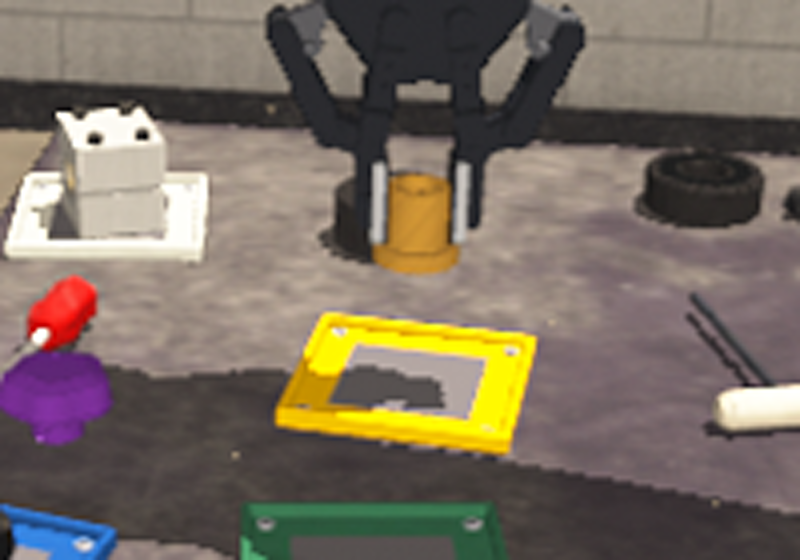

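The bush is held upright above the yellow tray. Lowering it now.

```bash
python3 -m creep '[[0,-0.001,0.025,0,0,0,0.1],[0,-0.001,0.045,0,0,0,0.1],[0,-0.001,0.054,0,0,0,0.1],[0,-0.001,0.058,0,0,0,0.1],[0,-0.001,0.059,0,0,0,0.1],[0,-0.001,0.059,0,0,0,0.1],[0,-0.001,0.059,0,0,0,0.1]]';python3 -m creep '[[0,0,0.0005,0,0,0,0.1],[0,0,0.001,0,0,0,0.1],[0,0,0.001,0,0,0,0.1]]'
```

```text
time: 10.55
ee_pos: [0.4381, -0.088, 0.0141]
tcp_rot: [180.0, -0.1, 8.0]
wrist_force: [-0.2, -0.8, -0.5]
opening: 0.0266
time: 10.85
ee_pos: [0.4378, -0.0881, 0.0128]
tcp_rot: [180.0, -0.0, 8.0]
wrist_force: [-1.5, -0.0, 3.4]
opening: 0.0266
```

```bash
python3 -m creep '[[0,0,0,0,0,0,1],[0,0,0,0,0,0,1],[0,0,0,0,0,0,1],[0,0,0,0,0,0,1],[0,0,0,0,0,0,1],[0,0,-0.03,0,0,0,1],[0,0,-0.08,0,0,0,1],[0,0,-0.13,0,0,0,1]]'; python3 -m creep '[[0,0,-0.01,0,0,0,1],[0,0,-0.01,0,0,0,1]]';python3 -c "
from h import *
snap('wrist','w7.png')"; python3 h.py 0.5925 0.1023 0.16 -6
```

```text
time: 11.65
ee_pos: [0.4368, -0.0879, 0.1433]
tcp_rot: [-180.0, 0.1, 8.0]
wrist_force: [0.4, -0.3, 0.0]
opening: 0.0857
time: 11.85
ee_pos: [0.4386, -0.0883, 0.1542]
tcp_rot: [179.9, -0.2, 8.0]
wrist_force: [0.5, 0.4, 0.1]
opening: 0.0857
[0.4386, -0.0883, 0.1542] [179.93, -0.2, 8.02]
t 11.9 at [ 0.4378 -0.0881  0.1522] [180.  -0.   8.] open 0.0851 q6 70.6
shift [ 0.1798 -0.1669 -0.0077] turn [ 1.000e-04 -7.000e-04  2.447e-01] len 0.245
```

View pics/w7.png

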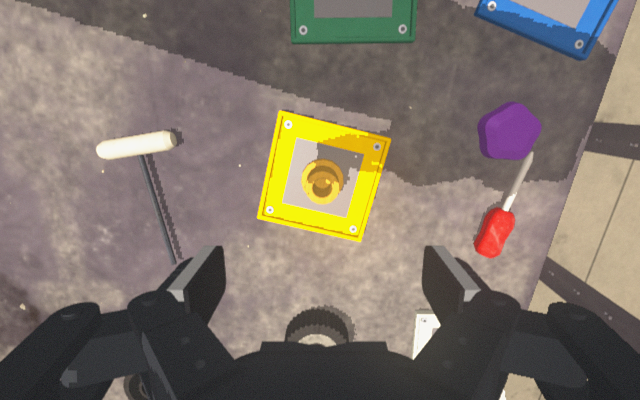

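The bush stands centred in the yellow tray. Next is the knob.

```bash
python3 -m creep '[[0.18,-0.167,-0.008,0,0,0.245,1],[0.18,-0.167,-0.008,0,0,0.245,1],[0.18,-0.167,-0.008,0,0,0.245,1],[0.18,-0.167,-0.008,0,0,0.245,1],[0.18,-0.167,-0.008,0,0,0.245,1],[0.18,-0.167,-0.008,0,0,0.245,1],[0.18,-0.167,-0.008,0,0,0.245,1],[0.18,-0.167,-0.008,0,0,0.245,1]]';python3 -c "
from h import *
snap('wrist','w8.png',(200,50,460,250),3)"; python3 h.py 0.5925 0.1023 0.008 -6
```

```text
time: 12.7
ee_pos: [0.5915, 0.1018, 0.1588]
tcp_rot: [180.0, 0.1, -6.0]
wrist_force: [0.6, -1.1, 0.5]
opening: 0.0855
[0.5915, 0.1018, 0.1588] [179.95, 0.13, -6.03]
t 12.75 at [0.5916 0.1015 0.1595] [ 1.8e+02  1.0e-01 -6.1e+00] open 0.0856 q6 105.8
shift [ 0.001  -0.0009  0.1515] turn [ 0.0005  0.0012 -0.0011] len 0.152
```

View pics/w8.png

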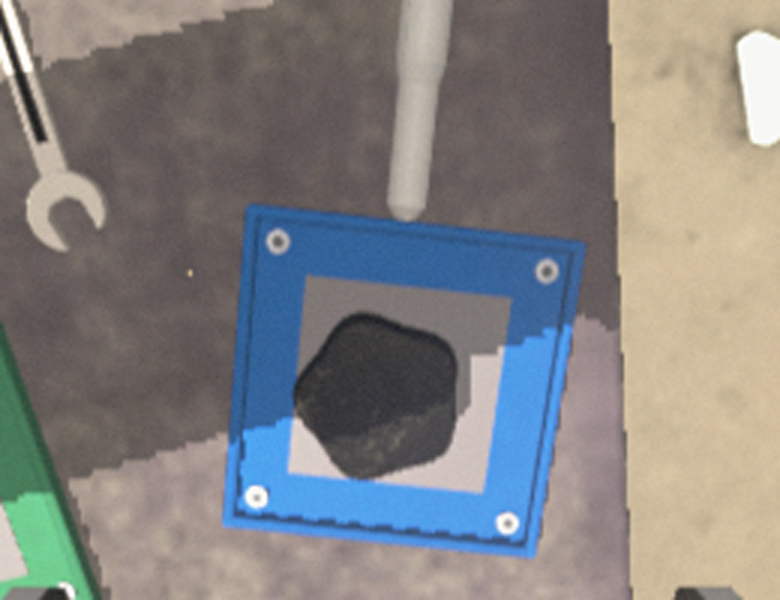

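Run:
```python
from h import *
o=bot.get_obs()
c=lambda L:crop(L,200,50,3)
print(ray("wrist",c([(386,397)]),.028,o),ray("wrist",c([(296,390),(456,400)]),.03,o),ray("wrist",c([(248,206),(584,243),(533,556),(224,526)]),.009,o).mean(0))
```

```text
[[0.59644331 0.10249001 0.028     ]] [[0.57156022 0.10761656 0.03      ]
 [0.61595742 0.10004212 0.03      ]] [0.59978488 0.09986994 0.009     ]
```

```bash
python3 -m creep '[[0.002,-0.001,0.05,0,0,0,1],[0.002,-0.001,0.09,0,0,0,1],[0.002,-0.001,0.12,0,0,0,1],[0.002,-0.001,0.14,0,0,0,1],[0.002,-0.001,0.152,0,0,0,1],[0.002,-0.001,0.152,0,0,0,1],[0.002,-0.001,0.152,0,0,0,1]]' && python3 -m creep '[[0,0,0,0,0,0,0.35],[0,0,0,0,0,0,0.35],[0,0,0,0,0,0,0.35],[0,0,0,0,0,0,0.35],[0,0,0,0,0,0,0.35],[0,0,0,0,0,0,0.35]]' 30; python3 -c "
from h import *
snap('wrist','w9.png');snap('side','s9.png',(170,200,370,340),4)"
```

```text
time: 13.45
ee_pos: [0.5949, 0.1029, 0.0095]
tcp_rot: [-180.0, -0.1, -6.1]
wrist_force: [0.0, -1.0, 0.3]
opening: 0.0859
time: 14.05
ee_pos: [0.5953, 0.1034, 0.0094]
tcp_rot: [-180.0, -0.1, -6.0]
wrist_force: [-0.2, -1.0, 6.4]
opening: 0.0439
[0.5953, 0.1034, 0.0094] [-179.97, -0.11, -6.01]
[0.5953, 0.1034, 0.0095] [-179.97, -0.11, -6.01]
```

View pics/w9.png

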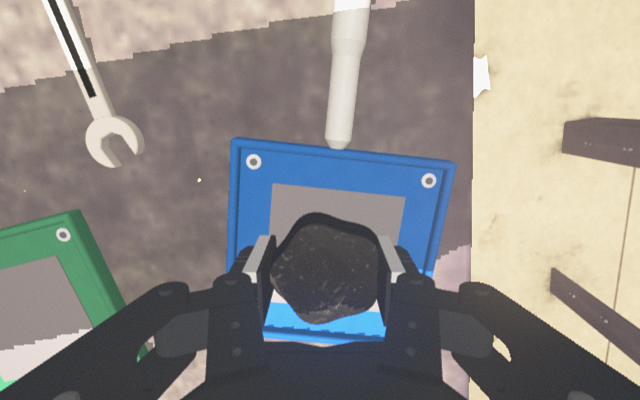

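View pics/s9.png

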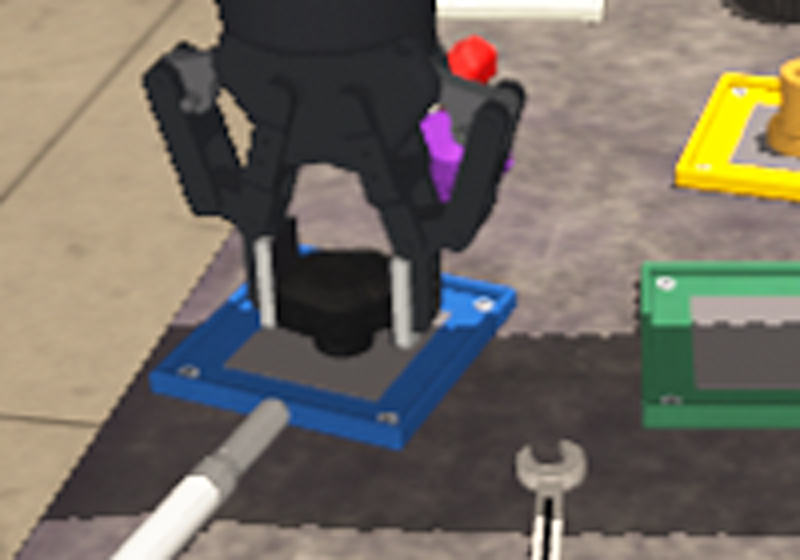

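The knob is gripped upright, with pads on both sides of the head and the opening at 44 mm. Moving to the green tray.

```bash
python3 -m creep '[[0,0,-0.03,0,0,0,0.35],[0,0,-0.06,0,0,0,0.35],[-0.04,0.011,-0.06,0,0,0,0.35],[-0.08,0.023,-0.06,0,0,0,0.35],[-0.12,0.034,-0.06,0,0,0,0.35],[-0.152,0.043,-0.06,0,0,0,0.35],[-0.152,0.043,-0.06,0,0,0,0.35],[-0.152,0.043,-0.06,0,0,0,0.35]]'; python3 h.py 0.4395 0.0762 0.0095 -6; python3 -c "
from h import *
snap('side','s10.png',(270,170,470,310),4)"
```

```text
time: 14.95
ee_pos: [0.4389, 0.0764, 0.0688]
tcp_rot: [-180.0, -0.1, -6.0]
wrist_force: [0.4, 0.5, -0.3]
opening: 0.0439
t 14.95 at [0.4389 0.0764 0.0688] [-1.8e+02 -1.0e-01 -6.0e+00] open 0.0439 q6 105.9
shift [0.0005 0.0002 0.0593] turn [-0.0005 -0.0016 -0.0002] len 0.059
[0.4389, 0.0764, 0.0688] [-179.97, -0.09, -6.01]
```

View pics/s10.png

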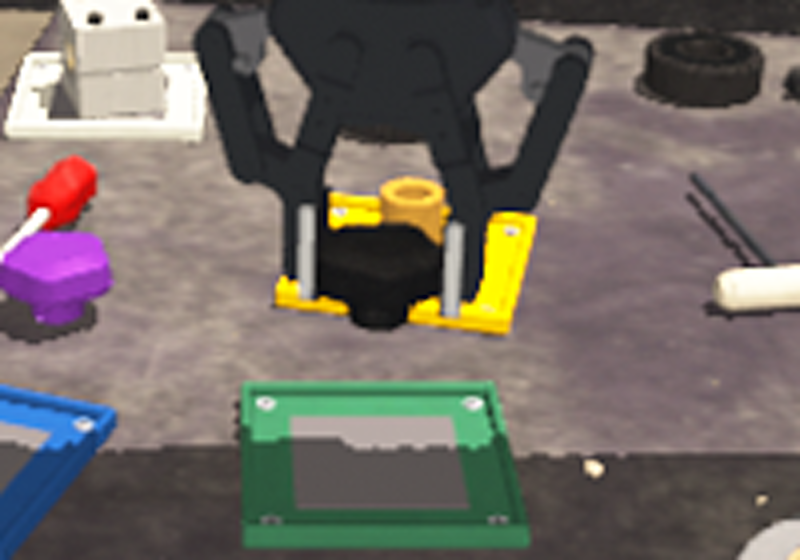

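The knob is held level above the green tray. Lowering it.

```bash
python3 -m creep '[[0.0005,0,0.025,0,0,0,0.35],[0.0005,0,0.045,0,0,0,0.35],[0.0005,0,0.054,0,0,0,0.35],[0.0005,0,0.058,0,0,0,0.35],[0.0005,0,0.059,0,0,0,0.35],[0.0005,0,0.059,0,0,0,0.35],[0.0005,0,0.059,0,0,0,0.35]]';python3 -m creep '[[0,0,0.0005,0,0,0,0.35],[0,0,0.001,0,0,0,0.35],[0,0,0.001,0,0,0,0.35]]'
```

```text
time: 15.7
ee_pos: [0.4399, 0.0764, 0.0099]
tcp_rot: [-180.0, -0.1, -6.0]
wrist_force: [0.7, 0.1, -0.4]
opening: 0.0437
time: 16.0
ee_pos: [0.4399, 0.0765, 0.0094]
tcp_rot: [-180.0, -0.1, -6.0]
wrist_force: [-2.0, 0.4, 7.5]
opening: 0.0436
```

```bash
python3 -m creep '[[0,0,0,0,0,0,1],[0,0,0,0,0,0,1],[0,0,0,0,0,0,1],[0,0,0,0,0,0,1],[0,0,0,0,0,0,1],[0,0,-0.03,0,0,0,1],[0,0,-0.08,0,0,0,1],[0,0,-0.13,0,0,0,1]]'; python3 -m creep '[[0,0,-0.01,0,0,0,1],[0,0,-0.01,0,0,0,1]]';python3 -c "
from h import *
snap('wrist','w11.png')"; python3 h.py 0.6063 -0.2564 0.16 23.4
```

```text
time: 16.8
ee_pos: [0.4386, 0.0762, 0.1393]
tcp_rot: [180.0, 0.1, -6.0]
wrist_force: [1.5, 0.8, 0.3]
opening: 0.0853
time: 17.0
ee_pos: [0.4405, 0.0765, 0.1502]
tcp_rot: [-179.9, -0.2, -6.0]
wrist_force: [-0.5, -0.6, -0.4]
opening: 0.0855
[0.4405, 0.0765, 0.1502] [-179.94, -0.21, -6.02]
t 17.05 at [0.4397 0.0764 0.1482] [-180.   -0.   -6.] open 0.0857 q6 105.9
shift [ 0.2006  0.3135 -0.0117] turn [ 0.     -0.0008 -0.5134] len 0.372
```

View pics/w11.png

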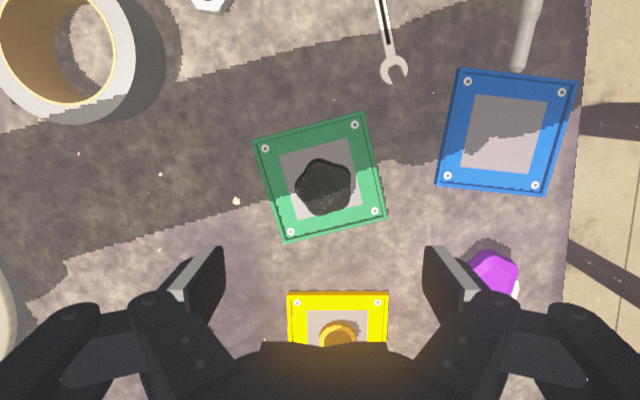

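The knob stands in the middle of the green tray. Going back for the clamp.

```bash
python3 -m creep '[[0.2,0.313,-0.012,0,0,-0.513,1],[0.2,0.313,-0.012,0,0,-0.513,1],[0.2,0.313,-0.012,0,0,-0.513,1],[0.2,0.313,-0.012,0,0,-0.513,1],[0.2,0.313,-0.012,0,0,-0.513,1],[0.2,0.313,-0.012,0,0,-0.513,1],[0.2,0.313,-0.012,0,0,-0.513,1],[0.2,0.313,-0.012,0,0,-0.513,1]]'; python3 -m creep '[[0,0,0,0,0,0,1],[0,0,0,0,0,0,1],[0,0,0,0,0,0,1]]';python3 -c "
from h import *
snap('wrist','w12.png')"; python3 h.py 0.6066 -0.2564 0.0145 23.4
```

```text
time: 17.85
ee_pos: [0.6053, -0.2583, 0.1569]
tcp_rot: [-179.8, 0.2, 23.3]
wrist_force: [0.5, 0.0, 0.4]
opening: 0.0854
time: 18.15
ee_pos: [0.6048, -0.255, 0.1589]
tcp_rot: [-179.9, 0.1, 23.4]
wrist_force: [-0.2, 1.0, 0.7]
opening: 0.0851
[0.6048, -0.255, 0.1589] [-179.9, 0.09, 23.4]
t 18.2 at [ 0.605  -0.2548  0.1595] [-179.9    0.    23.4] open 0.0852 q6 43.7
shift [0.001  0.0023 0.145 ] turn [-0.001   0.0008  0.0005] len 0.145
```

View pics/w12.png

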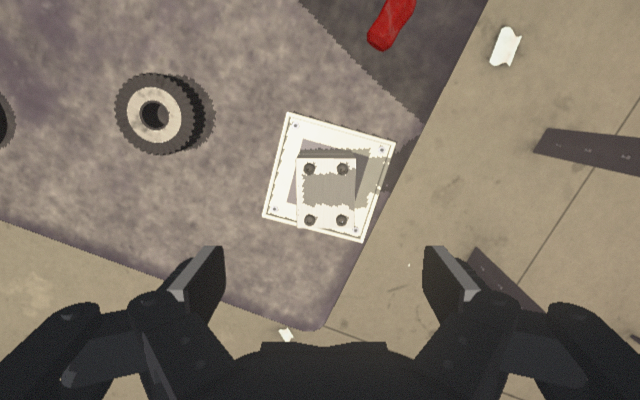

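The clamp is unchanged and square to the jaws. Descending and gripping.

```bash
python3 -m creep '[[0.001,0.002,0.05,0,0,0,1],[0.001,0.002,0.09,0,0,0,1],[0.001,0.002,0.12,0,0,0,1],[0.001,0.002,0.138,0,0,0,1],[0.001,0.002,0.144,0,0,0,1],[0.001,0.002,0.144,0,0,0,1],[0.001,0.002,0.144,0,0,0,1]]' && python3 -m creep '[[0,0,0,0,0,0,0.3],[0,0,0,0,0,0,0.3],[0,0,0,0,0,0,0.3],[0,0,0,0,0,0,0.3],[0,0,0,0,0,0,0.3],[0,0,0,0,0,0,0.3]]' 50; python3 h.py 0.5985 0.0995 0.08 23.4
```

```text
time: 18.9
ee_pos: [0.6078, -0.2572, 0.0179]
tcp_rot: [179.9, -0.1, 23.4]
wrist_force: [0.1, 0.1, -0.0]
opening: 0.0857
time: 19.5
ee_pos: [0.6075, -0.2576, 0.0172]
tcp_rot: [179.9, -0.0, 23.4]
wrist_force: [-1.7, 0.4, 5.8]
opening: 0.0456
t 19.5 at [ 0.6075 -0.2576  0.0172] [179.9  -0.   23.4] open 0.0456 q6 43.7
shift [ 0.1334 -0.3314 -0.0631] turn [ 0.001  -0.0008 -0.0006] len 0.363
```

```bash
python3 -m creep '[[0,0,-0.03,0,0,0,0.3],[0,0,-0.07,0,0,0,0.3],[0,0,-0.1,0,0,0,0.3],[0.017,-0.042,-0.1,0,0,0,0.3],[0.034,-0.084,-0.1,0,0,0,0.3],[0.051,-0.126,-0.1,0,0,0,0.3],[0.068,-0.168,-0.1,0,0,0,0.3],[0.085,-0.21,-0.1,0,0,0,0.3]]'; python3 h.py 0.5985 0.0995 0.08 23.4
```

```text
time: 20.3
ee_pos: [0.6013, -0.0291, 0.1157]
tcp_rot: [-180.0, 0.0, 23.4]
wrist_force: [0.8, -0.8, -3.4]
opening: 0.0454
t 20.3 at [ 0.6013 -0.0291  0.1157] [-180.     0.    23.4] open 0.0454 q6 63.9
shift [ 0.0485 -0.1192  0.0357] turn [-0.0005  0.0008 -0.0007] len 0.134
```

```bash
python3 -m creep '[[0.016,-0.04,0,0,0,0,0.3],[0.032,-0.08,0,0,0,0,0.3],[0.048,-0.119,0,0,0,0,0.3],[0.048,-0.119,0.03,0,0,0,0.3],[0.048,-0.119,0.036,0,0,0,0.3],[0.048,-0.119,0.036,0,0,0,0.3],[0.048,-0.119,0.036,0,0,0,0.3]]'; python3 h.py 0.5985 0.0995 0.0172 23.4;python3 -c "
from h import *
snap('wrist','w13.png')
snap('side','s13.png',(170,150,370,310),3)"
```

```text
time: 21.0
ee_pos: [0.5989, 0.0966, 0.0808]
tcp_rot: [180.0, 0.0, 23.3]
wrist_force: [0.7, -0.3, -2.7]
opening: 0.0457
t 21.0 at [0.5989 0.0966 0.0808] [180.    0.   23.3] open 0.0457 q6 75.9
shift [ 0.0008 -0.0029  0.0636] turn [ 0.      0.     -0.0017] len 0.064
[0.5989, 0.0966, 0.0808] [180.0, 0.0, 23.3]
[0.5992, 0.0966, 0.0813] [179.98, -0.06, 23.3]
```

View pics/s13.png

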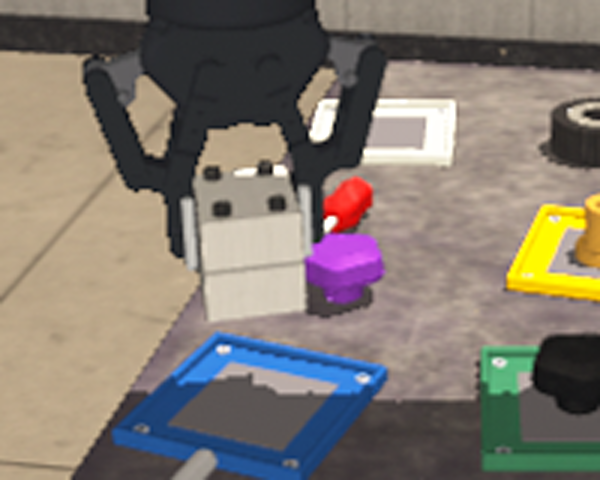

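View pics/w13.png

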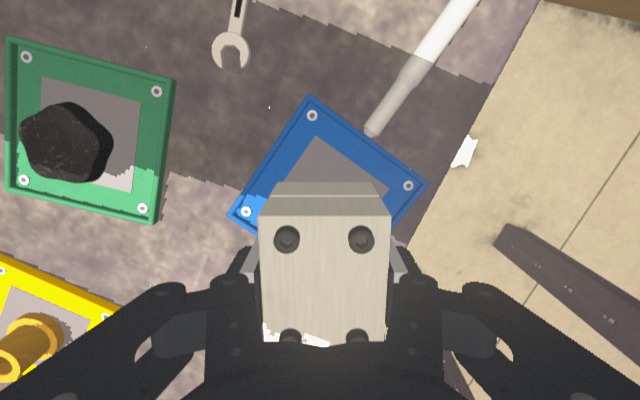

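The clamp is held upright above the empty blue tray, and the white tray is empty. Lowering it.

```bash
python3 -m creep '[[0.0005,-0.003,0.025,0,0,0,0.3],[0.0005,-0.003,0.045,0,0,0,0.3],[0.0005,-0.003,0.056,0,0,0,0.3],[0.0005,-0.003,0.06,0,0,0,0.3],[0.0005,-0.003,0.0625,0,0,0,0.3],[0.0005,-0.003,0.0625,0,0,0,0.3],[0.0005,-0.003,0.0625,0,0,0,0.3]]';python3 -m creep '[[0,0,0.0005,0,0,0,0.3],[0,0,0.001,0,0,0,0.3],[0,0,0.001,0,0,0,0.3]]'
```

```text
time: 21.8
ee_pos: [0.5986, 0.1004, 0.0187]
tcp_rot: [180.0, -0.1, 23.4]
wrist_force: [0.8, -0.4, -2.7]
opening: 0.0452
time: 22.1
ee_pos: [0.5983, 0.1005, 0.0172]
tcp_rot: [180.0, -0.0, 23.4]
wrist_force: [0.6, 0.5, -0.9]
opening: 0.0452
```

```bash
python3 -m creep '[[0,0,0.0005,0,0,0,0.3],[0,0,0.0008,0,0,0,0.3],[0,0,0.0008,0,0,0,0.3]]';python3 -m creep '[[0,0,0,0,0,0,1],[0,0,0,0,0,0,1],[0,0,0,0,0,0,1],[0,0,0,0,0,0,1],[0,0,0,0,0,0,1],[0,0,-0.03,0,0,0,1],[0,0,-0.08,0,0,0,1],[0,0,-0.13,0,0,0,1]]';python3 h.py 0.35 -0.3 0.2 -30
```

```text
time: 22.4
ee_pos: [0.5983, 0.1005, 0.0171]
tcp_rot: [180.0, -0.1, 23.4]
wrist_force: [-3.4, -0.3, 6.1]
opening: 0.0452
time: 23.2
ee_pos: [0.5973, 0.1003, 0.1468]
tcp_rot: [-180.0, 0.1, 23.4]
wrist_force: [0.7, 0.6, 0.4]
opening: 0.0855
t 23.2 at [0.5973 0.1003 0.1468] [-1.80e+02  1.00e-01  2.34e+01] open 0.0855 q6 76.2
shift [-0.3859  0.2693 -0.0527] turn [4.000e-04 1.800e-03 9.316e-01] len 0.473
```

Clearing the arm for a final look.

```bash
python3 -m creep '[[-0.03,0.02,-0.053,0,0,0.93,1],[-0.386,0.269,-0.053,0,0,0.93,1],[-0.386,0.269,-0.053,0,0,0.93,1],[-0.386,0.269,-0.053,0,0,0.93,1],[-0.386,0.269,-0.053,0,0,0.93,1],[-0.386,0.269,-0.053,0,0,0.93,1],[-0.386,0.269,-0.053,0,0,0.93,1],[-0.386,0.269,-0.053,0,0,0.93,1]]';python3 -m creep '[[0,0,0,0,0,0,1],[0,0,0,0,0,0,1]]';python3 -c "
from h import *
snap('top','t14.png',(195,125,425,265),3.4)
snap('side','s14.png',(170,150,470,330),2.6)"
```

```text
time: 24.0
ee_pos: [0.3977, -0.2223, 0.1968]
tcp_rot: [-180.0, -0.1, -30.0]
wrist_force: [0.6, -0.6, 1.0]
opening: 0.0855
time: 24.2
ee_pos: [0.3984, -0.222, 0.1967]
tcp_rot: [-180.0, -0.0, -30.1]
wrist_force: [0.4, 0.4, -0.2]
opening: 0.0855
[0.3984, -0.222, 0.1967] [-179.99, -0.03, -30.09]
[0.399, -0.2211, 0.1966] [-179.98, -0.01, -29.98]
```

View pics/t14.png

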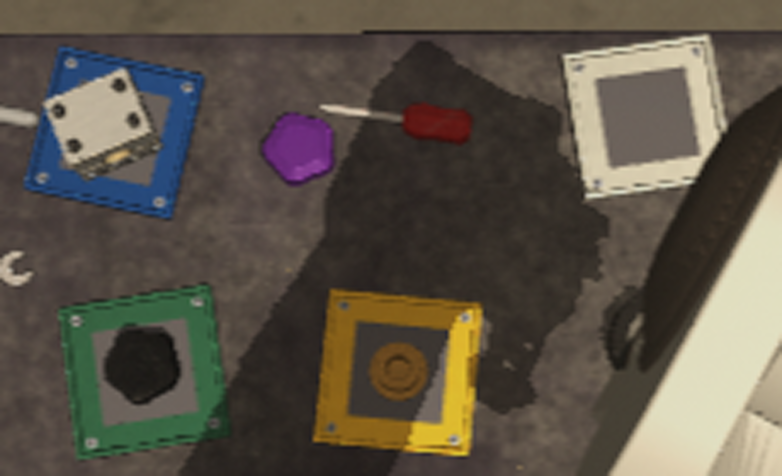

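View pics/s14.png

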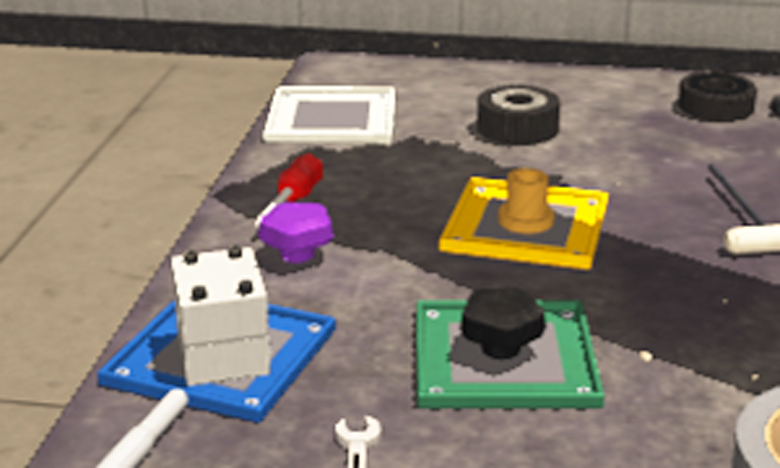

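The top view shows each part upright in its tray. The clamp's top sits at (97,116) against a blue tray centre of about (115,133), so I'll check the offsets including the height parallax.

Run:
```python
from h import *
f=lambda L,z:ray("top",crop(L,195,125,3.4),z).mean(0).round(4)
print("clamp",f([(57,111),(119,85),(134,121),(74,146)],.058), "blue",f([(62,46),(204,73),(171,218),(25,187)],.009))
print("knob",f([(143,364)],.028),"green",f([(60,310),(211,285),(230,433),(80,459)],.009))
print("bush",f([(399,370)],.038),f([(399,372)],.012),"yellow",f([(331,290),(483,303),(467,455),(314,442)],.009))
o=bot.get_obs();print(o['wrist_force'],o['time'])
```

```text
clamp [0.5959 0.1017 0.058 ] blue [0.5983 0.0987 0.009 ]
knob [0.4408 0.0737 0.028 ] green [0.4379 0.0754 0.009 ]
bush [ 0.4351 -0.0894  0.038 ] [ 0.4361 -0.0891  0.012 ] yellow [ 0.4364 -0.089   0.009 ]
[ 0.3604724  -0.08970899  0.20718204] 24.3
```

All the offsets are under 4 mm. Handing in.

```bash
python3 -c "
from workcell import bot
print(bot.job_done())"
```

```text
the job is handed in; nothing more can be done
None
```

The job is handed in at about 24 s of the 96 s allowed. I set the shaft clamp down in the white tray and let go, moved the bush to yellow and the knob to green, then took the clamp on to blue.

In the last top-camera check, the parts sat this far from their tray centres (limit 15 mm):

| Part | Tray | Offset |
|---|---|---|
| Shaft clamp | blue | about 4 mm |
| Brass bush | yellow | about 1 mm |
| Black knob | green | about 3 mm |

- **Parts and white tray:** The last pictures show all three parts upright and released, and the white tray empty.
- **Arm:** It was clear of everything, with wrist force near zero.
- **Bystanders:** The screwdriver and pulley look undisturbed, though I judged them by eye rather than measuring, and the arm partly hid the pulley in the last top view.
- **Measurements:** The top and wrist cameras disagreed by up to about 4 mm, slightly more than the stated calibration but well inside the limit. No check failed.

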